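# Set the coffee grinder three clicks finer and hold the lever for locking

## Robot

A 6-joint arm with a two-finger parallel gripper is mounted at the origin on a cart in front of the work surface, level with it; the furniture and walls round the work are solid. World frame = base frame: x ahead of the robot, y to its left, z up, the work surface at z = 0. Lengths are in m, angles in rad, forces in N, time in s.
With the tool pointing down it reaches from about 0.3 to 0.775 m from the base axis. Payload 14.6 kg.
Tool frame: the origin (TCP) lies between the finger pads; the fingertips stand 14 mm ahead of it and the grasp point (between the pads) lies 5 mm behind it (manip.finger_overhang is the distance from the TCP to the fingertips, in m); z points along the fingers, y is the line along which they close (so a half turn about z gives the same grasp; the last joint's range is limited). The gripper opens to 85 mm and grips with 20 to 120 N. Pads are 22 mm wide; open, the fingers measure 114 mm over their backs; the gripper's body (76 mm by 85 mm) begins 54 mm behind the grasp point. The pads swing forward as they close: fully open they stand 13 mm farther back than shut.
Start: joints at [-1.262, 0.3, 1.521, -0, 1.321, -0.067], TCP at [0.202, -0.512, 0.245] pointing down, gripper open.
Joint ranges: [-3.03, 3.03], [-0.79, 2.21], [0.23, 2.52], [-1.04, 4.18], [0, 3.07], [-2.55, 2.55]. Speed limits (rad/s): [2.22, 2.22, 2.57, 3.14, 3.14, 3.14].

## Interface

Orientations are given as a 3x3 rotation matrix whose columns are the frame's x, y, z axes.
In Python, from plant import manip, snapshot, workorder, models gives the robot as it stands.
- The arm moves only by the shell command python3 -m creep 'ROWS' [FORCE]. ROWS is one flat JSON list of numbers that holds 1 to 20 rows one after another, with no inner brackets; each row has 5 numbers: the finger opening in m, then dx, dy, dz in fractions of the full range, 1 being 1 m, then a turn about the tool's z in normalised numbers (1 is 4 rad); each row is the pose to reach, as a shift and turn from the pose commanded when the command began, along the tool's axes at that moment; what a row does not reach only later rows make up. A row lasts 1/12 s, in which the tool goes at most 0.0417 m and 0.125 rad, less where a joint would pass 70% of its speed; a pose out of reach is approached as far as the arm can. The fingers move at their own pace and stop on an object; FORCE is the grip in N (left out, the last holds). Time passes only in rows, so rows that do not move let the fingers close. It prints the time, the measured TCP pose, the force, the opening and the grip force at its end. Shift and turn numbers lie between -1 and 1, and a call with a number outside is refused. Input that does not fit is refused with a message, and nothing moves.
- manip.get_obs(): the state, without advancing time (a new reading comes with each control period).
- snapshot(name): name is "scene" or "top" or "wrist"; returns a dict with "image" (400x640x3 uint8, blue, green, red), "z_map" (400x640 float32, m along the optical axis (not along the pixel's ray), 0 where there is no reading), "mtx" (3x3 intrinsics, pixels), "D" ([k1, k2, p1, p2, k3] as OpenCV has them; the pictures are not rectified), "pose" (4x4, takes a point from camera to world coordinates). Camera axes: x right, y up, looking along -z (the intrinsics and any distortion apply to the point x, -y, -z); pixel columns grow to the right and rows downward; lengths in m; the calibration is good to about 2 mm. A picture is of the moment at which its call begins.
- workorder.sign_off(): hands the job in; it is judged then, once.
Trained networks look in the newest picture that a camera, given by its name, has taken for a name from the list of things; names that differ only in an ending like _2 or _b are one class to them, and where a whole thing is asked for, a point or a joint stands for the part that bears it (a point fixed in the world has none). Each returns a list of dicts, best first, with "score" (0 to 1); they miss things now and then, are a little off and sometimes report something else, mostly with a low value. They report only what shows in the picture. A call takes as long as a camera call. They do not tell look-alikes from the thing itself.
- models.spot_in(camera, query): "location" ([row, column] in pixels, amid what is visible of it).
- models.cut_out(camera, query): "region" (400x640 bool, what is visible of it) and "location" ([row, column] in pixels, amid what is visible of it).
The state is a dict: "t": time; "joints": joint angles; "dq": joint speeds; "tau": joint torques, N m; "position": TCP position; "tcp_rot": TCP orientation; "contact_force": force on the tool from outside, world axes, zero at the start; "moment": the same for the moment, N m; "width": finger opening in m; "grasp_force": force on a finger pad.
Only numpy, scipy, OpenCV 4.12 (cv2) and the standard library are available. Lean on these libraries where they do the work, as an engineer would, in place of code of your own. Each camera call takes 0.05 s, during which the arm holds its last target. There are 200 camera calls.

## Task

The coffee grinder (hopper taken off) grinds too coarse: take the box key out of the wooden tool stand, fit it over the square-headed lock screw beside the adjusting collar, back the screw off a quarter turn anticlockwise, and leave the key standing on the screw, ready for tightening. Then take the collar's lever by its upright grip and bring it clockwise exactly three clicks finer; the ratchet does not go back, so do not run on to the fourth. Finish with the gripper still holding the lever there in the third notch (do not let go, someone else will tighten the screw), and leave the cup, the glass and the shaker where they stand.

Things in the scene. Friction and masses are not known exactly. Their poses are not given: they have to be found in the camera images.
- grinder: Coffee grinder without its hopper, screwed to the counter: a dark round column 104 mm wide, widening to 142 mm at its flat deck, which is 137 mm above the counter; a black foot 193 x 130 mm with a drip tray, chute and nozzle on its front (-x of the grinder). Origin on the counter under the collar's vertical axis; z up.
- collar_axis (a point): Point on the vertical axis of the adjusting collar (an aluminium ring 84 mm wide and 35 mm tall with a toothed flange 120 mm wide at its foot), at the height at which the lever is best gripped, 170 mm above the counter. Fixed to the grinder.
- collar (a joint): Turn of the collar with its lever, rad; 0 at the start, grows clockwise from above (finer); n-th notch: n x 0.16 (18 mm a click at the grip). Pushing the grip takes 5 N, rising to 6 N at a tooth's crest 0.03 rad short of the notch, then falls away (the click). A 1 N return spring leans it on the pawl; it cannot go back. Nine notches. Blocked until the screw's hook is clear.
- lever: The adjusting collar with its lever: a steel rod 9 mm thick, level, 143 mm above the counter, reaching radially out of the collar over the right side of the grinder, with an upright black grip at its end. The body's origin is on the collar's axis at deck height, not at the grip.
- lever_grip (a point): Middle of the lever's upright grip: a round post 13 mm in diameter (15 to 17 mm at its ends), its centre line 112 mm from the collar's axis; it stands from 136 to 188 mm above the counter; this point is at 170 mm. It can be pinched from above in any direction.
- lock_screw (a joint): Turn of the captive lock screw in rad, vertical axis: near 0 when tight, growing anticlockwise seen from above, stop at 1.9 rad; it needs about 0.15 Nm and stays where it is left. It does not rise. A hook on it engages square teeth of the collar; it is wholly clear from about 0.4 rad.
- screw_top (a point): Centre of the top of the lock screw's square head, 166 mm above the counter, left of the collar. The head is 12 mm square and 13 mm tall, with a 9 mm square lead 2 mm tall on top (this point is on top of that lead), over a round washer 21 mm wide. The point's x and y axes are square to the head's flats and turn with it.
- key: Loose box key, 90 g, upright. Square socket 20.5 mm outside, 14.5 mm inside, 14 mm deep; shank 10 mm thick; flat black handle 52 mm (along x) by 10 mm (along y), 54 to 84 mm above the socket's mouth. Origin at the centre of the socket's mouth (underside), z up, x and y square to the socket. Seated on the screw, its origin is 14 mm below screw_top; it has 0.2 rad of play there.
- key_grip (a point): Middle of the key's flat handle, 69 mm above the key's origin: pinch it across its 10 mm thickness.
- stand: Wooden tool stand screwed to the counter, 140 x 72 x 36 mm, origin under its middle; the key stands upright in a round pocket 32 mm wide and 22 mm deep, 42 mm from the middle towards its -x; a coffee tamper (99 mm above the counter) stands 34 mm towards +x.
- cup: Espresso cup on the drip tray under the nozzle, 63 x 88 x 53 mm. Leave it.
- tumbler: Clear drinking glass on the counter right of the grinder, 79 mm wide, 87 mm tall. Leave it.
- shaker: Small shaker on the counter left behind the grinder, 44 mm wide, 90 mm tall. Leave it.
Mind the look-alikes: they are no part of the job. What is meant by the key is not orange, and is the smaller of those in its own colour.

How it is judged:
On the way, in this order (a step that is already met when the one before it is completed fails the run):
1. the key is fitted over the lock screw while the screw is still tight (horizontal distance between key and screw_top below 0.004 m and z of key in the frame of screw_top below -0.01 m and angle between key's own z axis and vertical below 0.2 rad and value of joint lock_screw below 0.7 rad), for 0.1 s.
2. the lock screw is backed off with the key on it, before the collar is moved (horizontal distance between key and screw_top below 0.004 m and z of key in the frame of screw_top below -0.01 m and angle between key's own z axis and vertical below 0.2 rad and value of joint lock_screw above 1 rad and value of joint collar below 0.1 rad), for 0.2 s.
3. the lever is brought to the third notch by its grip (value of joint collar between 0.455 and 0.6 rad and contact force between the fingers and lever above 2 N), for 0.2 s.
At the end, for the whole second after the job is handed in: Collar still, in its third notch (0.455 to 0.60 rad); fingers hold the lever (over 2 N); lock screw backed off over 1.0 rad; key upright on its head (4 mm, 0.2 rad, 10 mm down), not touched; cup, glass and shaker within 20 mm of where they stood (all of step 3 and horizontal distance between key and screw_top below 0.004 m and z of key in the frame of screw_top below -0.01 m and angle between key's own z axis and vertical below 0.2 rad and value of joint lock_screw above 1 rad and velocity of joint collar below 0.05 rad/s and contact force between the fingers and key below 0.1 N and distance of each of cup, tumbler, shaker from where it was at the start of the episode below 0.02 m); the arm keeps its last pose, push and grip.
It fails at once if the lever is taken past the fourth click (value of joint collar above 0.64 rad).
It fails at once if the cup, the glass or the shaker is knocked away (distance of any of cup, tumbler, shaker from where it was at the start of the episode above 0.04 m).
It also fails if it takes over 72 s, if anything falls off the work surface, if the arm or the gripper's body presses on something with over 40 N, if the wrist force passes 120 N, or if a joint passes its speed limit or range.

## Working session

There is one attempt and no reset: what is moved stays moved. The work goes in short steps, Python scripts to look and compute and a shell command to move; the robot and the scene stay as the last step left them, time stands still between calls to the robot, and variables do not carry over. Pictures are saved under pics/ and viewed, at most 10 in all, crops included, and the job is handed in when it is done.

```bash
ls; mkdir -p pics; cat > h.py <<'E'
import numpy as np, cv2
from plant import manip, snapshot, workorder, models
def world(s,uv,z=None):
    """pixel (u,v) -> world; by depth, or on plane of height z"""
    u,v=uv
    n=cv2.undistortPoints(np.array([[[u,v]]],float),s['mtx'],s['D'])[0,0]
    d=np.array([n[0],-n[1],-1.]); P=s['pose']; r=P[:3,:3]@d; o=P[:3,3]
    if z is None: k=s['z_map'][int(round(v)),int(round(u))]
    else: k=(z-o[2])/r[2]
    return o+k*r
def cloud(s):
    v,u=np.mgrid[0:400,0:640]
    n=cv2.undistortPoints(np.stack([u,v],-1).reshape(-1,1,2).astype(float),s['mtx'],s['D'])[:,0]
    d=np.c_[n[:,0],-n[:,1],-np.ones(len(n))]*s['z_map'].reshape(-1,1)
    W=d@s['pose'][:3,:3].T+s['pose'][:3,3]
    W[s['z_map'].ravel()==0]=np.nan
    return W.reshape(400,640,3)
def tool(p,o=None):
    o=o or manip.get_obs(); return np.array(o['tcp_rot']).T@(np.array(p)-o['position'])
E
python3 - <<'E'
from h import *
o=manip.get_obs(); print(o['position'],o['tcp_rot'],manip.finger_overhang)
for c in ['scene','top']:
    s=snapshot(c); cv2.imwrite(f'pics/{c}0.png',s['image']); W=cloud(s); print(c,s['pose'][:3,3].round(3))
    for q in ['key','key_grip','screw_top','lever_grip','grinder','stand','lever','cup','tumbler','shaker']:
        for r in models.spot_in(c,q)[:4]:
            a,b=r['location']; print(q,round(r['score'],2),int(a),int(b),W[int(a),int(b)].round(3))
E
```

```text
pics
[ 0.2018021  -0.51140332  0.24469733] [[ 9.30217052e-01  3.67009706e-01 -3.33562144e-04]
 [ 3.67009842e-01 -9.30216362e-01  1.13803009e-03]
 [ 1.07383126e-04 -1.18103559e-03 -9.99999297e-01]] 0.014
scene [-0.077  0.741  0.531]
key 0.91 237 324 [0.448 0.178 0.087]
key 0.61 257 283 [0.477 0.28  0.07 ]
key 0.55 307 242 [0.417 0.436 0.063]
key_grip 0.74 307 242 [0.417 0.436 0.063]
key_grip 0.67 261 283 [0.503 0.259 0.038]
key_grip 0.65 237 327 [0.446 0.171 0.084]
screw_top 0.51 185 356 [0.481 0.021 0.156]
lever_grip 0.91 176 366 [ 0.477 -0.015  0.171]
grinder 0.77 203 363 [ 0.474 -0.002  0.1  ]
grinder 0.68 224 260 [0.656 0.2   0.057]
stand 0.71 274 268 [0.493 0.312 0.035]
lever 0.59 174 368 [ 0.474 -0.019  0.176]
cup 0.72 214 388 [ 0.441 -0.072  0.052]
tumbler 0.81 190 424 [ 0.438 -0.262  0.062]
shaker 0.58 224 260 [0.656 0.2   0.057]
top [0.43  0.079 1.368]
key 0.61 233 236 [0.474 0.274 0.099]
key 0.61 241 274 [0.452 0.172 0.11 ]
key 0.49 257 183 [0.411 0.423 0.068]
key_grip 0.68 251 179 [0.427 0.433 0.074]
key_grip 0.58 238 276 [0.461 0.173 0.023]
key_grip 0.49 235 237 [0.469 0.274 0.081]
screw_top 0.58 229 331 [0.48  0.025 0.15 ]
grinder 0.89 225 357 [ 0.489 -0.041  0.161]
stand 0.76 219 228 [0.514 0.304 0.051]
stand 0.6 210 364 [ 0.526 -0.059  0.161]
lever 0.61 209 367 [ 0.531 -0.07   0.134]
cup 0.45 264 359 [ 0.386 -0.06   0.001]
tumbler 0.76 240 445 [ 0.449 -0.295  0.053]
```

```bash
python3 - <<'E'
import cv2
a=cv2.imread('pics/scene0.png')[120:360,180:480];cv2.imwrite('pics/sc1.png',cv2.resize(a,(750,600),interpolation=2))
a=cv2.imread('pics/top0.png')[140:320,150:480];cv2.imwrite('pics/tc1.png',cv2.resize(a,(792,432),interpolation=2))
E
```

```text
(no output)
```

View pics/sc1.png

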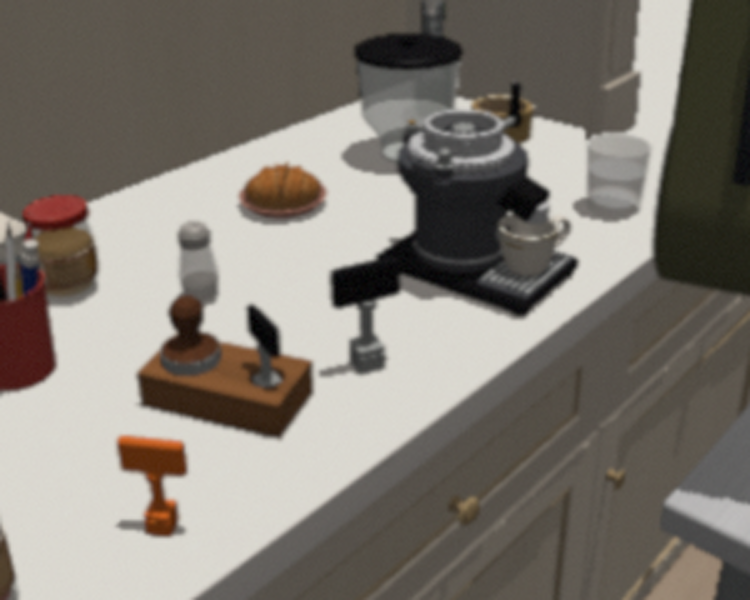

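View pics/tc1.png

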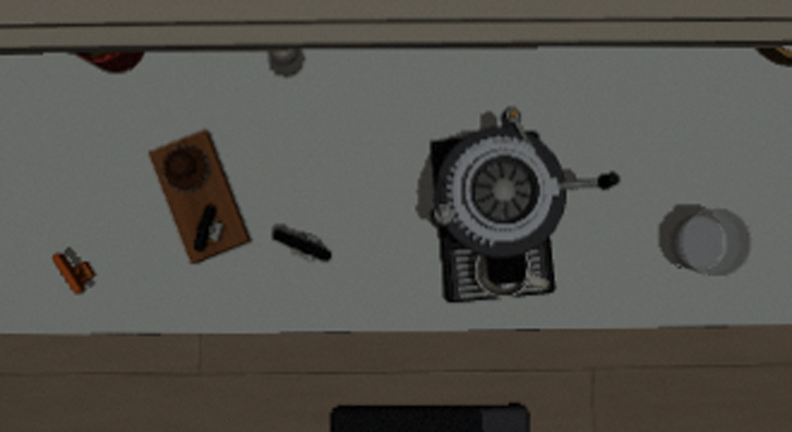

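The scene view shows the key in the wooden stand (crop 265,345), a larger black look-alike on the counter (365,310) and an orange one (155,480). In the top view the key is at (205,228), the screw at (443,213) left of the collar (503,190), and the lever grip at (607,180).

```bash
python3 - <<'E'
from h import *
s=snapshot('top'); W=cloud(s); s2=snapshot('scene'); W2=cloud(s2)
def pca(P):
    c=P[:,:2].mean(0); w,v=np.linalg.eigh(np.cov((P[:,:2]-c).T)); return c.round(4),np.sqrt(w).round(4),np.degrees(np.arctan2(v[1,1],v[0,1])).round(1),len(P)
for n,X in (('top',W),('scene',W2)):
    P=X.reshape(-1,3)
    def box(x0,x1,y0,y1,z0,z1):
        m=(P[:,0]>x0)&(P[:,0]<x1)&(P[:,1]>y0)&(P[:,1]<y1)&(P[:,2]>z0)&(P[:,2]<z1); return P[m]
    k=box(.43,.505,.24,.305,.066,.11); print(n,'key',pca(k),k.max(0),k.min(0))
    k=box(.40,.50,.12,.22,.066,.13); print('big',pca(k),k[:,2].max())
    k=box(.4,.6,-.25,-.13,.13,.2); print('grip',pca(k),k[:,2].max())
    k=box(.4,.6,-.13,.06,.165,.185); A=np.c_[2*k[:,:2],np.ones(len(k))]; x=np.linalg.lstsq(A,(k[:,:2]**2).sum(1),rcond=None)[0]; print('collar',x[:2],np.sqrt(x[2]+x[0]**2+x[1]**2),len(k),k[:,2].max())
print('grip ray',world(s,(403,215),.188),'screw ray',world(s,(334.6,228.8),.166),'axis',world(s,(359.6,219),.172),'keyray',world(s,(235.4,235),.098))
o=manip.get_obs(); R=np.array(o['tcp_rot'])
sw=snapshot('wrist'); Tt=np.eye(4);Tt[:3,:3]=R;Tt[:3,3]=o['position']; print((np.linalg.inv(Tt)@sw['pose']).round(3)); print(sw['mtx'])
print(np.degrees(np.arctan2(R[1,1],R[0,1])))
E
```

```text
top key (array([0.4694, 0.2773]), array([0.0032, 0.0144]), np.float64(164.2), 97) [0.49524987 0.28824783 0.10155038] [0.44507254 0.26806591 0.06825348]
big (array([0.4504, 0.1698]), array([0.0041, 0.0194]), np.float64(65.7), 138) 0.11549178606000954
grip (array([ 0.5129, -0.1501]), array([0.0037, 0.0094]), np.float64(93.1), 80) 0.1913844039506749
collar [ 0.50337383 -0.04249131] 0.034457739254169055 388 0.17878007252991113
scene key (array([0.4648, 0.2823]), array([0.0025, 0.015 ]), np.float64(167.5), 189) [0.49339559 0.28907833 0.10062562] [0.4445316  0.26958362 0.06625816]
big (array([0.4473, 0.1726]), array([0.0023, 0.0187]), np.float64(66.8), 459) 0.11415744242176556
grip (array([ 0.5122, -0.1538]), array([0.0035, 0.0066]), np.float64(91.7), 92) 0.19123793607473777
collar [ 0.50412934 -0.04125233] 0.03704339428231255 347 0.17706021260110166
grip ray [ 0.51064461 -0.15303315  0.188     ] screw ray [0.47951479 0.01635339 0.166     ] axis [ 0.50301872 -0.04634978  0.172     ] keyray [0.46861622 0.2756171  0.098     ]
[[-0.001  0.964  0.266  0.069]
 [ 1.     0.001  0.001  0.   ]
 [ 0.001  0.266 -0.964 -0.128]
 [ 0.     0.     0.     1.   ]]
[[332.12941876   0.         317.93331077]
 [  0.         332.12941876 201.19623488]
 [  0.           0.           1.        ]]
-68.4680943041867
```

The manual's scale: turns go in shares of 4 rad. Converting my numbers, -1.72 rad is -0.43.

```bash
r='x'; python3 -m creep '[0.085,0.1,0,-0.075,-0.075,0.085,0.1,0,-0.075,-0.075,0.085,0.453,-0.391,-0.075,-0.43,0.085,0.453,-0.391,-0.075,-0.43,0.085,0.453,-0.391,-0.075,-0.43,0.085,0.453,-0.391,-0.075,-0.43,0.085,0.453,-0.391,-0.075,-0.43,0.085,0.453,-0.391,-0.075,-0.43,0.085,0.453,-0.391,-0.075,-0.43,0.085,0.453,-0.391,-0.075,-0.43,0.085,0.453,-0.391,-0.075,-0.43,0.085,0.453,-0.391,-0.075,-0.43,0.085,0.453,-0.391,-0.075,-0.43,0.085,0.453,-0.391,-0.075,-0.43,0.085,0.453,-0.391,-0.075,-0.43,0.085,0.453,-0.391,-0.075,-0.43,0.085,0.453,-0.391,-0.075,-0.43,0.085,0.453,-0.391,-0.075,-0.43,0.085,0.453,-0.391,-0.075,-0.43,0.085,0.453,-0.391,-0.075,-0.43]' 30
python3 - <<'E'
from h import *
s=snapshot('wrist'); cv2.imwrite('pics/w1.png',s['image']); np.savez('w1.npz',**s)
o=manip.get_obs(); print(o['position'],o['joints'])
W=cloud(s)
for r in models.spot_in('wrist','screw_top'): a,b=r['location']; print(r['score'],a,b,W[int(a),int(b)].round(3),world(s,(b,a),.166))
E
```

```text
t: 2.92
position: [0.4794, 0.0171, 0.3204]
tcp_rot: [[-0.5, 0.866, 0.0], [0.866, 0.5, -0.0], [-0.0, -0.0, -1.0]]
contact_force: [0.9, -0.0, -0.5]
width: 0.0849
grasp_force: 0.0
[0.47948759 0.01719707 0.32042395] [-4.04641447e-02  9.10655121e-02  1.59572978e+00 -8.83104352e-05
  1.45452056e+00 -5.63564524e-01]
0.78 189.2 323.8 [0.485 0.02  0.163] [0.48524178 0.02031565 0.166     ]
```

View pics/w1.png

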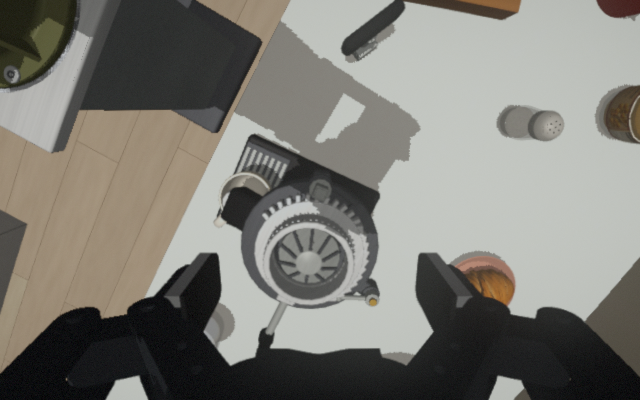

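The screw head is at about (320,188) in the wrist view, left of the collar. The collar axis is at (308,262), and the brass-topped post at (372,300) is something else. I'll zoom in on the head for its yaw.

```bash
python3 - <<'E'
from h import *
s=dict(np.load('w1.npz')); W=cloud(s)
a=s['image'][165:215,290:355]; a=cv2.normalize(a,None,0,255,cv2.NORM_MINMAX)
cv2.imwrite('pics/w1z.png',cv2.resize(a,(780,600),interpolation=cv2.INTER_CUBIC))
P=W.reshape(-1,3); m=(P[:,2]>.158)&(P[:,2]<.175)&(np.hypot(P[:,0]-.485,P[:,1]-.02)<.013); k=P[m]; print(len(k),k.mean(0))
for z in (.166,.164):
  for uv in ((320,188),): print(world(s,uv,z))
m=(P[:,2]>.165)&(P[:,2]<.185)&(np.hypot(P[:,0]-.503,P[:,1]+.044)<.055);k=P[m];A=np.c_[2*k[:,:2],np.ones(len(k))]; x=np.linalg.lstsq(A,(k[:,:2]**2).sum(1),rcond=None)[0]; print('collar',x[:2],np.sqrt(x[2]+x[0]**2+x[1]**2),len(k))
E
```

```text
191 [0.48379905 0.01534583 0.16393631]
[0.48182827 0.01959302 0.166     ]
[0.48207685 0.01919345 0.164     ]
collar [ 0.50707713 -0.04560191] 0.033112393705544696 2869
```

View pics/w1z.png

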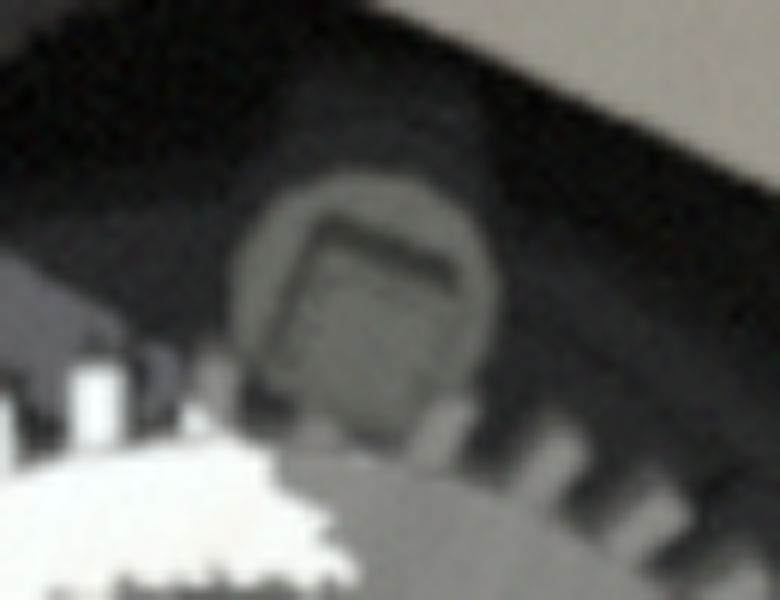

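In the tool's units: -0.785 rad is -0.1963.

```bash
python3 -m creep '[0.055,0.233,0.121,0.12,-0.1963,0.055,0.233,0.121,0.12,-0.1963,0.055,0.233,0.121,0.12,-0.1963,0.055,0.233,0.121,0.12,-0.1963,0.055,0.233,0.121,0.12,-0.1963,0.055,0.233,0.121,0.12,-0.1963,0.055,0.233,0.121,0.12,-0.1963,0.055,0.233,0.121,0.12,-0.1963,0.055,0.233,0.121,0.12,-0.1963,0.055,0.233,0.121,0.12,-0.1963]'
python3 - <<'E'
from h import *
s=snapshot('wrist'); cv2.imwrite('pics/w2.png',s['image']); W=cloud(s)
o=manip.get_obs(); print(o['position'],o['joints'])
P=W.reshape(-1,3)
m=(np.hypot(P[:,0]-.468,P[:,1]-.279)<.04)&(P[:,2]>.09)&(P[:,2]<.108); k=P[m]; print(len(k),k.mean(0),k[:,2].max())
r=cv2.minAreaRect(k[:,:2].astype(np.float32)*1000); print(r)
for r in models.cut_out('wrist','key'):
    g=r['region']; print(r['score'],r['location'],g.sum()); 
E
```

```text
t: 3.85
position: [0.468, 0.2799, 0.2006]
tcp_rot: [[-0.966, 0.259, 0.0], [0.259, 0.966, -0.0], [-0.0, -0.0, -1.0]]
contact_force: [0.5, 0.1, 0.3]
width: 0.0552
grasp_force: 0.0
[0.46816169 0.27960522 0.20095272] [ 4.71289406e-01  3.29019790e-01  1.58938085e+00 -1.76832390e-04
  1.22229858e+00 -8.36920786e-01]
887 [0.47182613 0.27962816 0.09620038] 0.09888081874091009
((472.7277526855469, 279.3589172363281), (9.970340728759766, 50.88187789916992), 73.868896484375)
0.72 [89.9, 492.9] 2533
0.6 [199.4, 318.9] 1246
0.59 [215.7, 185.9] 4015
```

View pics/w2.png

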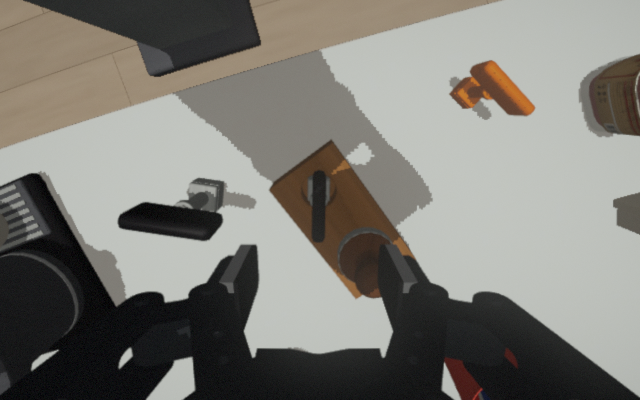

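The key's handle is centred at pixel (319,200), measuring 10 x 51 mm with its top at z 0.098, as given. The tamper at (368,265) is clear of the fingers. Next I descend and grip.

In the tool's units: 0.019 rad is 0.0048.

```bash
python3 -m creep '[0.055,-0.0044,0.001,0.04,0.0048,0.055,-0.0044,0.001,0.08,0.0048,0.055,-0.0044,0.001,0.11,0.0048,0.055,-0.0044,0.001,0.121,0.0048,0.055,-0.0044,0.001,0.121,0.0048,0,-0.0044,0.001,0.121,0.0048,0,-0.0044,0.001,0.121,0.0048,0,-0.0044,0.001,0.121,0.0048,0,-0.0044,0.001,0.121,0.0048,0,-0.0044,0.001,0.121,0.0048,0,-0.0044,0.001,0.121,0.0048,0,-0.0044,0.001,0.121,0.0048]' 50
```

```text
t: 4.95
position: [0.4729, 0.2807, 0.0809]
tcp_rot: [[-0.961, 0.276, 0.002], [0.276, 0.961, 0.001], [-0.002, 0.002, -1.0]]
contact_force: [-1.6, -1.7, 8.6]
width: 0.0089
grasp_force: 53.4
```

In the tool's units: 1.15 rad is 0.2875.

```bash
python3 -m creep '[0,0,0,-0.04,0,0,0,0,-0.08,0,0,0,0,-0.12,0,0,0,0,-0.16,0,0,-0.0516,-0.2663,-0.19,0.2875,0,-0.0516,-0.2663,-0.19,0.2875,0,-0.0516,-0.2663,-0.19,0.2875,0,-0.0516,-0.2663,-0.19,0.2875,0,-0.0516,-0.2663,-0.19,0.2875,0,-0.0516,-0.2663,-0.19,0.2875,0,-0.0516,-0.2663,-0.19,0.2875,0,-0.0516,-0.2663,-0.19,0.2875,0,-0.0516,-0.2663,-0.19,0.2875,0,-0.0516,-0.2663,-0.19,0.2875,0,-0.0516,-0.2663,-0.19,0.2875,0,-0.0516,-0.2663,-0.19,0.2875]'
python3 - <<'E'
from h import *
s=snapshot('wrist'); np.savez('w3.npz',**s); W=cloud(s)
o=manip.get_obs(); print(o['position'],o['width'])
a=cv2.normalize(s['image'][110:310,190:450],None,0,255,cv2.NORM_MINMAX)
cv2.imwrite('pics/w3.png',cv2.resize(a,(780,600),interpolation=cv2.INTER_CUBIC))
for q in ('screw_top','key'):
  for r in models.spot_in('wrist',q): a,b=r['location']; print(q,r['score'],a,b,W[int(a),int(b)].round(3))
E
```

```text
t: 6.28
position: [0.4482, 0.0105, 0.2695]
tcp_rot: [[-0.145, 0.989, 0.0], [0.989, 0.145, -0.0], [-0.0, 0.0, -1.0]]
contact_force: [0.7, 0.4, -1.5]
width: 0.0093
grasp_force: 52.0
[0.44819244 0.0105525  0.26942095] 0.009431679957639423
screw_top 0.56 199.8 370.6 [0.487 0.021 0.163]
screw_top 0.56 222.5 376.3 [ 0.498 -0.001  0.147]
key 0.89 263.1 317.1 [0.447 0.023 0.285]
key 0.72 23.9 341.2 [0.448 0.147 0.108]
```

View pics/w3.png

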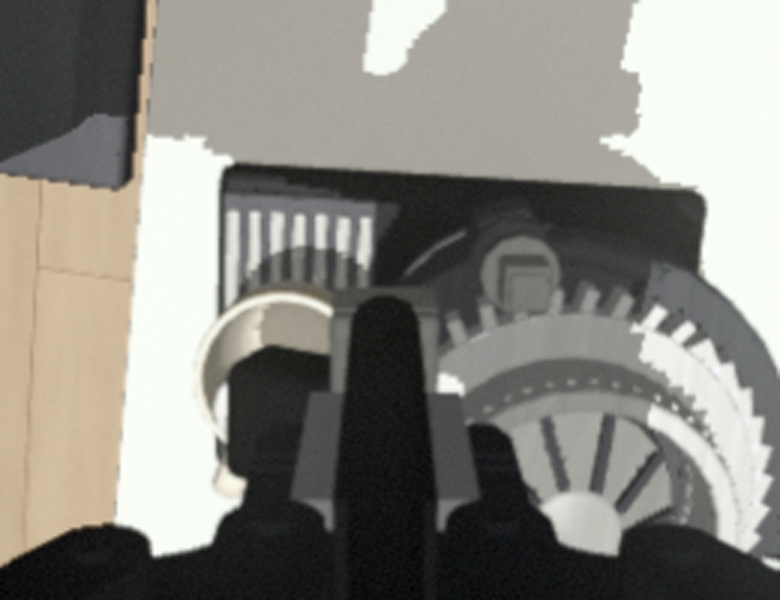

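The key hangs square and upright, with its socket at crop columns 330–437. The screw head is at about (530,287) and nearly square to the image. Now I compute the head centre and the socket outline.

```bash
python3 - <<'E'
from h import *
s=dict(np.load('w3.npz')); W=cloud(s); P=W.reshape(-1,3)
m=(P[:,2]>.157)&(P[:,2]<.17)&(np.hypot(P[:,0]-.485,P[:,1]-.016)<.0115); k=P[m]
print(len(k),k.mean(0),cv2.minAreaRect(k[:,:2].astype(np.float32)*1000))
print(W[196:216:2,356:380:2,2].round(3))
a=s['image'][188:220,348:388]
z=cv2.resize(cv2.normalize(a,None,0,255,cv2.NORM_MINMAX),(800,640)[::1],interpolation=cv2.INTER_CUBIC)[:600]
cv2.imwrite('pics/w3z.png',z)
for uv in ((367,205.5),): print(world(s,uv,.164),world(s,uv,.166))
# socket: depth of key wall points
T=tool(np.zeros(3)); R=np.array(manip.get_obs()['tcp_rot']); p0=manip.get_obs()['position']
K=(P-p0)@R; mm=(np.abs(K[:,0])<.02)&(np.abs(K[:,1])<.02)&(K[:,2]>.04)&(K[:,2]<.075)
k=K[mm]; print(len(k),np.nanmin(k,0),np.nanmax(k,0),np.percentile(k,[3,97],axis=0))
E
```

```text
285 [0.48343416 0.01577618 0.16361581] ((483.97113037109375, 15.070459365844727), (12.076436996459961, 11.623712539672852), 7.3462114334106445)
[[0.155 0.156 0.155 0.157 0.155 0.155 0.156 0.156 0.151 0.151 0.146 0.146]
 [0.156 0.161 0.162 0.161 0.162 0.161 0.162 0.162 0.16  0.151 0.137 0.137]
 [0.157 0.163 0.163 0.165 0.164 0.163 0.163 0.163 0.164 0.149 0.136 0.136]
 [0.156 0.163 0.165 0.165 0.164 0.166 0.165 0.164 0.162 0.15  0.15  0.136]
 [0.157 0.163 0.165 0.165 0.164 0.165 0.165 0.165 0.164 0.151 0.136 0.136]
 [0.157 0.164 0.165 0.166 0.166 0.165 0.165 0.165 0.162 0.151 0.144 0.136]
 [0.157 0.163 0.164 0.166 0.166 0.165 0.165 0.165 0.163 0.15  0.147 0.136]
 [0.158 0.163 0.166 0.166 0.165 0.165 0.165 0.166 0.162 0.146   nan 0.136]
 [0.15  0.163 0.166 0.165 0.166 0.166 0.164 0.165 0.165 0.146 0.146 0.14 ]
 [0.135 0.135 0.142 0.152 0.146 0.143 0.145 0.147 0.146 0.147 0.146 0.146]]
[0.48522439 0.0157854  0.164     ] [0.48483257 0.01631617 0.166     ]
503 [-0.00413441 -0.00919708  0.04590695] [0.01126408 0.01121811 0.06812926] [[-0.00300992 -0.00875943  0.0469163 ]
 [ 0.01104062  0.01100744  0.06673922]]
```

View pics/w3z.png

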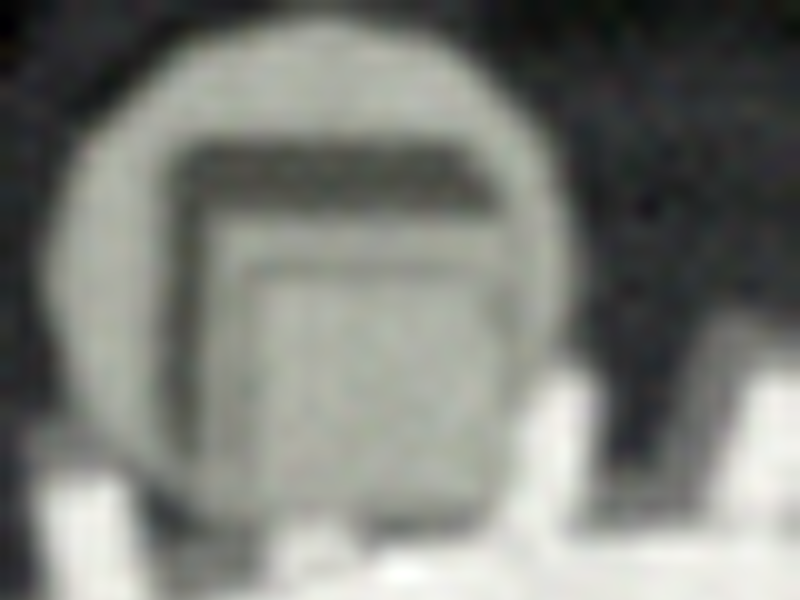

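In the tool's units: 0.015 rad is 0.0038.

```bash
python3 -m creep '[0,-0.0015,0.0351,0,0.0038,0,-0.0015,0.0351,0.01,0.0038,0,-0.0015,0.0351,0.03,0.0038,0,-0.0015,0.0351,0.034,0.0038,0,-0.0015,0.0351,0.037,0.0038,0,-0.0015,0.0351,0.039,0.0038,0,-0.0015,0.0351,0.041,0.0038,0,-0.0015,0.0351,0.042,0.0038,0,-0.0015,0.0351,0.042,0.0038]'
```

```text
t: 7.18
position: [0.4832, 0.0137, 0.2277]
tcp_rot: [[-0.126, 0.992, 0.001], [0.992, 0.126, -0.0], [-0.0, 0.001, -1.0]]
contact_force: [-0.5, -0.8, -0.9]
width: 0.0095
grasp_force: 51.9
```

```bash
python3 -m creep '[0,0,0,0.002,0,0,0,0,0.004,0,0,0,0,0.006,0,0,0,0,0.0075,0,0,0,0,0.0085,0,0,0,0,0.0085,0]'
```

```text
t: 7.68
position: [0.4832, 0.0137, 0.2189]
tcp_rot: [[-0.126, 0.992, 0.0], [0.992, 0.126, -0.0], [-0.0, 0.0, -1.0]]
contact_force: [-0.5, -0.1, -0.1]
width: 0.009
grasp_force: 52.3
```

In the tool's units: -0.5 rad is -0.125.

```bash
python3 -m creep '[0,0,0,0,-0.025,0,0,0,0,-0.05,0,0,0,0,-0.075,0,0,0,0,-0.1,0,0,0,0,-0.125]'; python3 -c "
from h import *
o=manip.get_obs();print(o['moment'],o['joints'])"
```

```text
t: 8.1
position: [0.4834, 0.0139, 0.2189]
tcp_rot: [[-0.59, 0.808, 0.001], [0.808, 0.59, 0.001], [0.0, 0.001, -1.0]]
contact_force: [0.9, 1.6, -0.1]
width: 0.0093
grasp_force: 52.2
[ 0.4284194  -0.22780002 -0.15999523] [-4.72413940e-02  1.76338981e-01  1.73771384e+00  5.90906075e-04
  1.22696129e+00 -6.78243525e-01]
```

Reaction moment is 0.16 Nm, so the key is driving the screw. I continue the turn.

In the tool's units: -1.2 rad is -0.3.

```bash
python3 -m creep '[0,0,0,0,-0.03,0,0,0,0,-0.06,0,0,0,0,-0.09,0,0,0,0,-0.12,0,0,0,0,-0.15,0,0,0,0,-0.18,0,0,0,0,-0.21,0,0,0,0,-0.24,0,0,0,0,-0.27,0,0,0,0,-0.3,0,0,0,0,-0.3,0,0,0,0,-0.3,0,0,0,0,-0.3]'; python3 -c "
from h import *
o=manip.get_obs();print(o['moment'],o['joints'])"
```

```text
t: 9.18
position: [0.4834, 0.0142, 0.2189]
tcp_rot: [[-0.968, -0.251, 0.001], [-0.251, 0.968, 0.001], [-0.001, 0.001, -1.0]]
contact_force: [0.8, 5.7, -0.1]
width: 0.0096
grasp_force: 52.2
[ 1.18329738 -0.24400569 -0.03799378] [-4.68613643e-02  1.76309600e-01  1.73771325e+00  1.26023040e-03
  1.22693080e+00 -1.87186309e+00]
```

In the tool's units: 0.03 rad is 0.0075.

```bash
python3 -m creep '[0.012,0,0,0.001,0.0075,0.03,0,0,0.001,0.0075,0.04,0,0,0.001,0.0075,0.04,0,0,0.001,0.0075,0.04,0,0,0,0.0075,0.04,0,0,-0.02,0.0075,0.04,0,0,-0.06,0.0075,0.04,0,0,-0.08,0.0075,0.04,0,0,-0.08,0.0075]'
python3 - <<'E'
from h import *
p0=np.array([.484,.0152])
s=snapshot('scene'); W=cloud(s).reshape(-1,3)
a=s['image'][130:250,300:450]; cv2.imwrite('pics/s4.png',cv2.resize(a,(750,600),interpolation=2))
for c in ('scene','wrist'):
    s=snapshot(c); P=cloud(s).reshape(-1,3)
    m=(np.hypot(P[:,0]-.484,P[:,1]-.0152)<.04)&(P[:,2]>.2)&(P[:,2]<.25); k=P[m]
    print(c,len(k),k.mean(0),np.percentile(k[:,2],[2,98]),cv2.minAreaRect(k[:,:2].astype(np.float32)*1000))
print(manip.get_obs()['position'])
E
```

```text
t: 9.93
position: [0.4843, 0.0136, 0.3035]
tcp_rot: [[-0.975, -0.223, 0.007], [-0.223, 0.975, -0.0], [-0.007, -0.002, -1.0]]
contact_force: [0.3, -0.9, 0.3]
width: 0.04
grasp_force: 0.0
scene 253 [0.48020196 0.01753003 0.22375311] [0.20428401 0.23834274] ((481.235107421875, 17.59918785095215), (51.91155242919922, 10.954981803894043), 18.144264221191406)
wrist 1372 [0.48095099 0.01348071 0.23229651] [0.20634757 0.23623262] ((483.688720703125, 14.22650146484375), (50.87564468383789, 14.615412712097168), 7.642967224121094)
[0.48295391 0.01368471 0.29822295]
```

View pics/s4.png

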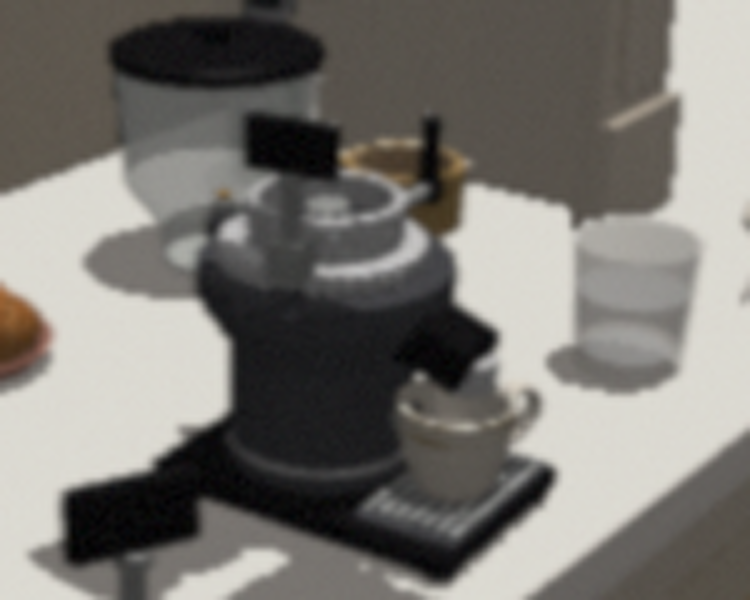

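The key stands upright on the screw (crop 290,200), top at 0.236 as expected for seated. The lever grip is at crop (430,155). Next I go above the grip.

In the tool's units: 1.726 rad is 0.4315.

```bash
python3 -m creep '[0.05,0.0092,-0.1703,0,0.4315,0.05,0.0092,-0.1703,0,0.4315,0.05,0.0092,-0.1703,0,0.4315,0.05,0.0092,-0.1703,0,0.4315,0.05,0.0092,-0.1703,0,0.4315,0.05,0.0092,-0.1703,0,0.4315,0.05,0.0092,-0.1703,0,0.4315,0.05,0.0092,-0.1703,0,0.4315,0.05,0.0092,-0.1703,0,0.4315,0.05,0.0092,-0.1703,0,0.4315,0.05,0.0092,-0.1703,0,0.4315,0.05,0.0092,-0.1703,0,0.4315,0.05,0.0092,-0.1703,0,0.4315,0.05,0.0092,-0.1703,0,0.4315,0.05,0.0092,-0.1703,0,0.4315,0.05,0.0092,-0.1703,0,0.4315]'
python3 - <<'E'
from h import *
s=snapshot('wrist'); P=cloud(s).reshape(-1,3); o=manip.get_obs(); print(o['position'])
cv2.imwrite('pics/w5.png',s['image'])
m=(np.hypot(P[:,0]-.512,P[:,1]+.154)<.03)&(P[:,2]>.178)&(P[:,2]<.2); k=P[m]
print(len(k),k.mean(0),k[:,2].max(),cv2.minEnclosingCircle(k[:,:2].astype(np.float32)*1000))
m=(np.hypot(P[:,0]-.512,P[:,1]+.154)<.05)&(P[:,2]>.138)&(P[:,2]<.152); k=P[m]; print('rod',len(k),cv2.fitLine(k[:,:2].astype(np.float32),2,0,.01,.01).ravel())
for z in (.17,.145): 
  m=(np.hypot(P[:,0]-.504,P[:,1]+.043)<.055)&(P[:,2]>.165)&(P[:,2]<.178);k=P[m]
k=k[np.hypot(k[:,0]-.504,k[:,1]+.043)<.05]; print('collar',cv2.minEnclosingCircle(k[:,:2].astype(np.float32)*1000),len(k))
E
```

```text
t: 11.42
position: [0.512, -0.1543, 0.2978]
tcp_rot: [[-0.073, 0.997, -0.002], [0.997, 0.073, 0.001], [0.001, -0.002, -1.0]]
contact_force: [-0.2, -0.2, 0.7]
width: 0.0502
grasp_force: 0.0
[ 0.51208505 -0.15430864  0.29801494]
277 [ 0.51660837 -0.1579118   0.18589156] 0.18864308639264815 ((516.687255859375, -158.72802734375), 7.07959508895874)
rod 757 [ 0.09502863 -0.9954745   0.514139   -0.12949334]
collar ((508.0858459472656, -47.127140045166016), 42.991981506347656) 4507
```

View pics/w5.png

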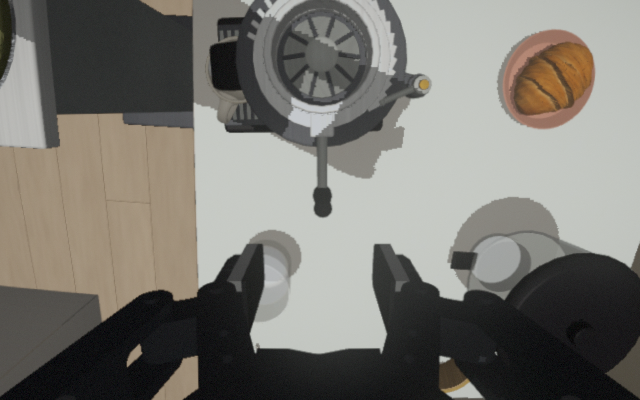

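The grip is at pixel (322,203), with the rod pointing up to the collar axis. The hopper lid, at (580,310), is behind to the right, so I check its clearance.

```bash
python3 - <<'E'
from h import *
for c in ('wrist','top','scene'):
    s=snapshot(c); P=cloud(s).reshape(-1,3)
    m=(P[:,0]>.54)&(P[:,0]<.8)&(np.abs(P[:,1]+.158)<.13)&(P[:,2]>.1)&(P[:,2]<.24); k=P[m]
    if c=='wrist':
        m&=(np.hypot(P[:,0]-.512,P[:,1]+.154)>.09);k=P[m]
    if len(k): print(c,len(k),k.min(0),k.max(0),k[k[:,0].argmin()])
E
```

```text
wrist 13304 [ 0.54001036 -0.2879063   0.10001858] [ 0.79998846 -0.02800106  0.1758071 ] [ 0.54001036 -0.0635864   0.16843351]
top 367 [ 0.54014549 -0.10673217  0.12547225] [ 0.59659134 -0.02825007  0.17720623] [ 0.54014549 -0.05557225  0.14974234]
scene 854 [ 0.54137218 -0.28793192  0.10000197] [ 0.79987944 -0.02800064  0.17956527] [ 0.54137218 -0.04254114  0.16423779]
```

```bash
python3 -m creep '[0.05,-0.005,0.0033,0.04,0,0.05,-0.005,0.0033,0.08,0,0.05,-0.005,0.0033,0.11,0,0.05,-0.005,0.0033,0.125,0,0.05,-0.005,0.0033,0.13,0,0,-0.005,0.0033,0.13,0,0,-0.005,0.0033,0.13,0,0,-0.005,0.0033,0.13,0,0,-0.005,0.0033,0.13,0,0,-0.005,0.0033,0.13,0,0,-0.005,0.0033,0.13,0,0,-0.005,0.0033,0.13,0]' 40; python3 -c "
from h import *
o=manip.get_obs();print(o['position'],o['moment'],o['joints'])"
```

```text
t: 12.62
position: [0.5162, -0.1594, 0.1703]
tcp_rot: [[-0.07, 0.998, 0.002], [0.998, 0.07, -0.001], [-0.001, 0.002, -1.0]]
contact_force: [-3.7, -0.5, 7.0]
width: 0.0123
grasp_force: 39.0
[ 0.51619261 -0.15936791  0.17026273] [-0.0587696   0.66205892  0.02747539] [-3.67155660e-01  3.51002690e-01  1.63636633e+00 -2.50338183e-04
  1.15223576e+00 -4.37170638e-01]
```

The manual's scale: turns go in shares of 4 rad. Converting my numbers, 0.24 rad is 0.06.

```bash
python3 -m creep '[0,0.0001,-0.0034,0,0.0075,0,0.0002,-0.0067,0,0.015,0,0.0008,-0.0134,0,0.03,0,0.0018,-0.02,0,0.045,0,0.0032,-0.0266,0,0.06,0,0.0032,-0.0266,0,0.06,0,0.0032,-0.0266,0,0.06]'; cat > st.py <<'E'
from h import *
o=manip.get_obs(); p=o['position']; R=np.array(o['tcp_rot'])
G=np.array([.51619,-.15937]); C=G+.112*np.array([-.070,.998])
d=p[:2]-C; print('theta pos',(np.arctan2(*(G-C)[::-1])-np.arctan2(d[1],d[0])).round(4),'r',np.hypot(*d).round(4),'theta rot',(np.arctan2(.998,-.07)-np.arctan2(R[1,0],R[0,0])).round(4),'F tool',(R.T@o['contact_force']).round(2),p)
E
python3 st.py
```

```text
t: 13.2
position: [0.4898, -0.1585, 0.1704]
tcp_rot: [[0.17, 0.985, 0.004], [0.986, -0.17, -0.002], [-0.001, 0.004, -1.0]]
contact_force: [1.6, -5.1, 3.6]
width: 0.0122
grasp_force: 39.6
theta pos 0.2357 r 0.1124 theta rot 0.2405 F tool [-4.75  2.5  -3.57] [ 0.48981073 -0.15845934  0.1703566 ]
```

In the tool's units: 0.18 rad is 0.045.

```bash
python3 -m creep '[0,0.0002,-0.0067,0,0.015,0,0.0008,-0.0134,0,0.03,0,0.0014,-0.0178,0,0.04,0,0.0018,-0.02,0,0.045,0,0.0018,-0.02,0,0.045,0,0.0018,-0.02,0,0.045]'; python3 st.py
python3 - <<'E'
from h import *
C=np.array([.51619-.00784,-.15937+.11178])
for c in ('wrist','top'):
    s=snapshot(c); P=cloud(s).reshape(-1,3)
    r=np.hypot(P[:,0]-C[0],P[:,1]-C[1]); m=(r>.064)&(r<.088)&(P[:,2]>.139)&(P[:,2]<.153)&(P[:,1]<-.09); k=P[m]
    if len(k)>5: q=k[:,:2].mean(0); f=cv2.fitLine(k[:,:2].astype(np.float32),2,0,.01,.01).ravel(); print(c,len(k),q,f,'ang',np.degrees(np.arctan2(*(q-C)[::-1])))
E
```

```text
t: 13.7
position: [0.4705, -0.1538, 0.1704]
tcp_rot: [[0.343, 0.939, 0.003], [0.939, -0.343, -0.003], [-0.001, 0.004, -1.0]]
contact_force: [0.2, -8.5, 4.4]
width: 0.0118
grasp_force: 39.8
theta pos 0.4127 r 0.1127 theta rot 0.4203 F tool [-7.94  3.12 -4.36] [ 0.47047372 -0.15375013  0.17035702]
wrist 954 [ 0.48332468 -0.11908515] [ 0.31695038  0.9484421   0.48332468 -0.11908516] ang -109.29148460627614
top 40 [ 0.48144502 -0.11527639] [ 0.93469256 -0.35545716  0.481445   -0.11527639] ang -111.67755746543654
```

In the tool's units: 0.085 rad is 0.0213.

```bash
python3 -m creep '[0,-0.0003,-0.0034,0,0.0075,0,-0.0006,-0.0062,0,0.0138,0,-0.0006,-0.0084,0,0.0188,0,-0.0006,-0.0095,0,0.0213,0,-0.0006,-0.0095,0,0.0213,0,-0.0006,-0.0095,0,0.0213,0,-0.0006,-0.0095,0,0.0213]'; python3 st.py
python3 - <<'E'
from h import *
C=np.array([.5057,-.0479])
s=snapshot('wrist'); P=cloud(s).reshape(-1,3)
r=np.hypot(P[:,0]-C[0],P[:,1]-C[1]); m=(r>.064)&(r<.088)&(P[:,2]>.139)&(P[:,2]<.153)&(P[:,1]<-.09); k=P[m]
f=cv2.fitLine(k[:,:2].astype(np.float32),2,0,.01,.01).ravel(); a=np.degrees(np.arctan2(-f[1],-f[0])); print(len(k),a,np.radians(-84.6-a))
d=manip.get_obs()['position'][:2]-C; print(np.radians(-84.6)-np.arctan2(d[1],d[0]))
for c,X in (('scene',['key']),):
    s=snapshot(c); P=cloud(s).reshape(-1,3); m=(np.hypot(P[:,0]-.482,P[:,1]-.016)<.035)&(P[:,2]>.21)&(P[:,2]<.25)
    k=P[m]; print('key',len(k),k.mean(0),np.percentile(k[:,2],98),cv2.minAreaRect(k[:,:2].astype(np.float32)*1000))
s=snapshot('top'); cv2.imwrite('pics/t6.png',s['image'][140:320,150:480])
E
```

```text
t: 14.38
position: [0.4615, -0.1504, 0.1702]
tcp_rot: [[0.421, 0.907, 0.003], [0.907, -0.421, -0.002], [0.0, 0.004, -1.0]]
contact_force: [3.7, -2.6, 6.1]
width: 0.0121
grasp_force: 40.1
theta pos 0.4975 r 0.113 theta rot 0.5048 F tool [-0.78  4.49 -6.05] [ 0.46152406 -0.15038074  0.17023787]
946 -113.63151 0.50669545
0.5012091174791635
key 234 [0.48031579 0.01738936 0.22517707] 0.23843433317063747 ((481.41546630859375, 17.022724151611328), (52.74385452270508, 9.522089004516602), 13.483513832092285)
```

View pics/t6.png

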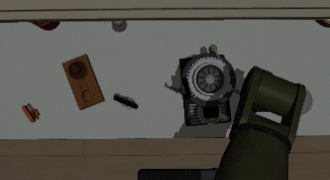

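The lever is at 0.50 rad by both arm pose and camera, inside 0.455–0.60. The key is unchanged on the screw, and the shaker (crop 118,25) is where it was.

```bash
python3 -c "
from plant import workorder
print(workorder.sign_off())"
```

```text
the job is handed in; nothing more can be done
None
```

The job is handed in, result not reported: the key stands seated on the backed-off lock screw (about 1.6 rad by my estimate), and the gripper holds the lever at a measured 0.50 rad, in the third notch.

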